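# Gauge a kart carburettor bore with the GO plug

### The job

Check the bore of the kart carburettor clamped in the blue vice with the green-banded GO plug gauge from the rack. The fit is close and nobody has measured where along the jaws the carburettor sits, so start the plug edge-first: lean it some ten degrees, feel its lower edge well into the bore, then straighten it up in the bore and slide it gently home until its collar sits on the carburettor's mouth, and leave it standing there. Never force it or drop it, and do not disturb the red NO-GO gauge or anything else on the bench.

Things in the scene. Friction and masses are not known exactly. Their poses are not given: they have to be found in the camera images.
- go_gauge: GO plug gauge, 0.13 to 0.22 kg, standing in a rack hole, hanging by its collar. Origin: centre of its lower end face; z runs up its axis. Steel plug, sharp-edged, 24 mm diameter, 0-30 mm up; steel collar, 34 mm diameter, 30-35 mm; round knurled aluminium handle, 18 mm diameter, 35-105 mm. GREEN band at the handle's foot and green disc on its top. Grasp it by the handle.
- nogo_gauge: NO-GO plug gauge, same shape and origin as the GO gauge but its plug is 26 mm in diameter, and its band and top disc are RED. It stands in the rack's other hole, 80 mm away; the two change places. Leave it alone.
- rack: Fixed wooden rack, 62 x 150 x 40 mm high, origin at the centre of its underside, long side along y. Two upright 30 mm holes through it at y = -40 and +40 mm; a gauge's collar rests on its top, so that the gauge's lower end is 10 mm over the bench.
- vice: Low blue machine vice (fixed; 96 mm wide along y, from 95 mm at +x to 138 mm at -x; z up), origin on the bench midway between its jaws, which run along its y. A kart carburettor is clamped upright in them, its bore at x = 0 but ANYWHERE from y = -8 to +8 mm along the jaws: its place is not measured; see or feel it. It does not move when pushed.
- jaw_middle (a point): Point over the vice's origin (y = 0), at the height of the carburettor's mouth, 112 mm over the bench; axes as the vice, z up. The mouth is a flat rim, the highest part of carburettor and vice, outside diameter 45 mm; bore 25 mm in diameter, sharp-edged (no chamfer), straight down, over 50 mm deep. Float bowl out to 64 mm at -y and black cap out to 72 mm at +y of the bore, 14 mm below the rim.
- cup: Pink plastic cup, 66 mm across, 75 mm high, origin under its centre. Bystander.
- spanner: Steel spanner, 140 mm long, lying flat along its x, origin under its middle. Bystander.
- driver_red: Screwdriver with red handle, 200 mm long, lying along its x. Bystander.
- driver_black: Screwdriver with black handle, 170 mm long, lying along its x. Bystander.
- float_bowl: Open aluminium float bowl, 44 x 50 x 32 mm, in the steel tray at the robot's right. Bystander.
- floats: Pair of white nylon floats on a brass arm, 54 mm long, 22 mm high, in the steel tray. Bystander.
Mind the look-alikes: they are no part of the job. What is shaped like the go_gauge but orange is not meant.

How it is judged:
On the way:
1. the GO gauge, leaning by more than 5 degrees (0.09 rad), has its lower edge inside the bore: the centre of its end face is below the plane of the rim (z of go_gauge in the frame of jaw_middle below 0 m and x of go_gauge in the frame of jaw_middle between -0.005 and 0.005 m and y of go_gauge in the frame of jaw_middle between -0.012 and 0.012 m and angle between go_gauge's own z axis and vertical above 0.09 rad), for 0.1 s.
At the end, for the whole second after the job is handed in: The GO gauge stands in the bore, its plug at least 28.5 of 30 mm below the rim (collar down on the rim to 1.5 mm), within 2 mm of the jaws' middle in x and 10 mm along them, within 0.03 rad of upright, at rest and released (z of go_gauge in the frame of jaw_middle below -0.0285 m and x of go_gauge in the frame of jaw_middle between -0.002 and 0.002 m and y of go_gauge in the frame of jaw_middle between -0.01 and 0.01 m and angle between go_gauge's own z axis and vertical below 0.03 rad and linear speed of go_gauge below 0.01 m/s and contact force between go_gauge and the fingers below 0.5 N); the robot touches nothing.
It fails at once if the GO gauge is pressed or dropped on the carburettor or vice with more than 25 N (contact force between go_gauge and vice above 25 N).
It fails at once if the GO gauge falls down the bore faster than 0.3 m/s (z of go_gauge in the frame of jaw_middle below -0.001 m and x of go_gauge in the frame of jaw_middle between -0.005 and 0.005 m and y of go_gauge in the frame of jaw_middle between -0.012 and 0.012 m and linear speed of go_gauge above 0.3 m/s).
It fails at once if the NO-GO gauge touches the carburettor or vice or is moved by more than 15 mm (distance of nogo_gauge from where it was at the start of the episode above 0.015 m or contact force between nogo_gauge and vice above 0.5 N).
It fails at once if another thing on the bench is moved by more than 20 mm (distance of any of cup, spanner, driver_red, driver_black, float_bowl, floats from where it was at the start of the episode above 0.02 m).
It also fails if it takes over 59 s, if anything falls off the work surface, if the arm or the gripper's body presses on something with over 40 N, if the wrist force passes 120 N, or if a joint passes its speed limit or range.

### The arm

A 6-joint arm with a two-finger parallel gripper is mounted at the origin on the work surface. World frame = base frame: x ahead of the robot, y to its left, z up, the work surface at z = 0. Lengths are in m, angles in rad, forces in N, time in s.
With the tool pointing down it reaches from about 0.35 to 0.725 m from the base axis. Payload 4.3 kg.
Tool frame: the origin (TCP) lies between the finger pads; the fingertips stand 17 mm ahead of it and the grasp point (between the pads) lies 2 mm behind it (bot.tcp_to_tips is the distance from the TCP to the fingertips, in m); z points along the fingers, y is the direction in which the jaws open and shut (so a half turn about z gives the same grasp; the last joint's range is limited). The gripper opens to 85 mm and grips with 20 to 120 N. Pads are 22 mm wide; open, the fingers measure 114 mm over their backs; the gripper's body (76 mm by 85 mm) begins 54 mm behind the grasp point. The pads swing forward as they close: fully open they stand 13 mm farther back than shut.
Start: joints at [-0.11, 0.377, 0.081, 1.274, 0, 1.46], TCP at [0.575, 0, 0.248] pointing down, gripper open.
Joint ranges: [-2.72, 2.72], [-0.84, 1.66], [-1.02, 1.22], [-1.77, 2.12], [-1.37, 1.28], [-3.14, 3.14]. Speed limits (rad/s): [2.57, 2.57, 3.14, 3.14, 3.14, 3.14].

### API

Orientations are given as a rotation vector (axis times angle).
In Python, from station import observe, vision, ticket, bot gives the robot as it stands.
- The arm moves only by the tool arm_command, never from a script. Its argument "moves" is text: rows parted by semicolons, each of 7 numbers parted by spaces: the closure, from 0 (fully open) to 1 (shut), then the shift along the world's x, y, z in cm, then the turn, a rotation vector about the world's x, y, z in rad. A call has 1 to 5 rows; each row is the pose to reach, as a shift and turn from the pose commanded when the call began; what a row does not reach only later rows make up. A row lasts 1/10 s, in which the tool goes at most 50 mm and 8.59 degrees, less where a joint would pass 70% of its speed; a pose out of reach is approached as far as the arm can. A call with a gripper value outside its range is refused whole. The fingers move at their own pace and stop on an object; "squeeze" is the grip in N (left out, the last holds). Time passes only in rows, so rows that repeat a pose let the fingers close. It gives the time, the measured TCP pose, the force and the opening at its end, in the units of the state.
- observe(): the state, without advancing time (a new reading comes with each control period).
- vision.grab_frame(name): name is "scene" or "side" or "wrist"; returns a dict with "img" (420x560x3 uint8, red, green, blue), "z_map" (420x560 float32, m along the optical axis (not along the pixel's ray), 0 where there is no reading), "fx", "fy", "cx", "cy" (pixels), "dist" ([k1, k2, p1, p2, k3] as OpenCV has them; the pictures are not rectified), "T" (4x4, takes a point from camera to world coordinates). Camera axes: x right, y down, z forward; pixel columns grow to the right and rows downward; lengths in m; the calibration is good to about 2 mm. A picture is of the moment at which its call begins.
- ticket.sign_off(): hands the job in, once; it reports no verdict.
The state is a dict: "time": time; "qpos": joint angles; "joint_vel": joint speeds; "joint_efforts": joint torques, N m; "eef_pos": TCP position; "orientation": TCP orientation; "ft_force": force on the tool from outside, world axes, zero at the start; "torque": the same for the moment, N m; "width": finger opening in m.
Only numpy, scipy, OpenCV 4.12 (cv2) and the standard library are available. Lean on these libraries where they do the work, as an engineer would, in place of code of your own. Each camera call takes 0.05 s, during which the arm holds its last target. There are 200 camera calls.

## Working session

There is one attempt and no reset: what is moved stays moved. The work goes in short steps, Python scripts to look and compute and a tool call to move; the robot and the scene stay as the last step left them, time stands still between calls to the robot, and variables do not carry over. Pictures are saved under pics/ and viewed, about 8 in all and at most 12, crops included, and the job is handed in when it is done.

Besides the shell and the picture viewer there is one more tool, called after "Call:" in YAML: its name, and indented under it one key for each argument. arm_command: Moves the arm, as the interface text tells. Its arguments: {"type":"object","properties":{"moves":{"type":"string"},"squeeze":{"type":"number"}},"required":["moves"]}

```bash
ls; mkdir -p pics; python3 - <<'E'
from station import observe, vision, ticket, bot
import cv2,numpy as np,pickle
s=observe();print(s)
fs={}
for n in("scene","side","wrist"):
    f=vision.grab_frame(n);fs[n]=f
    cv2.imwrite(f"pics/{n}0.png",f["img"][:,:,::-1])
    print(n,f["fx"],f["cx"],f["cy"],f["dist"],np.round(f["T"],3).tolist())
pickle.dump(fs,open("f0.pkl","wb"))
E
```

```text
pics
{'time': 0.0, 'qpos': array([-1.10277401e-01,  3.78086717e-01,  7.96679497e-02,  1.27441403e+00,
       -1.23609708e-08,  1.46052296e+00]), 'joint_vel': array([-0.00067448, -0.00093093,  0.00228534, -0.0001116 , -0.00064769,
       -0.00070675]), 'joint_efforts': array([ 5.03441061e-04, -4.63600910e+01,  2.69876987e+01,  2.07655923e-02,
       -6.74222474e-05, -6.15417605e-06]), 'eef_pos': array([5.74391385e-01, 8.64401134e-05, 2.47363631e-01]), 'orientation': array([-2.22032139e+00, -2.22031244e+00,  1.99828479e-03]), 'ft_force': array([-0.26757759, -0.18436712,  0.14170241]), 'torque': array([ 0.02354846, -0.00874776, -0.01137089]), 'width': 0.08538023559280539}
scene 479.16661763109835 278.6420918220845 205.37272911497368 [-0.02908504  0.          0.          0.          0.        ] [[0.793, 0.308, -0.525, 1.346], [0.609, -0.424, 0.671, -1.089], [-0.016, -0.852, -0.524, 0.902], [0.0, 0.0, 0.0, 1.0]]
side 394.8997933454693 279.63508856128135 210.7857225699258 [0.01070779 0.         0.         0.         0.        ] [[-0.988, -0.115, 0.099, 0.441], [-0.151, 0.717, -0.681, 0.664], [0.007, -0.688, -0.726, 0.842], [0.0, 0.0, 0.0, 1.0]]
wrist 339.417174670825 269.15926454265576 208.39689713210345 [-0.03071992  0.          0.          0.          0.        ] [[1.0, -0.0, -0.001, 0.575], [-0.001, -0.961, -0.277, 0.072], [-0.001, 0.277, -0.961, 0.372], [0.0, 0.0, 0.0, 1.0]]
```

View pics/scene0.png

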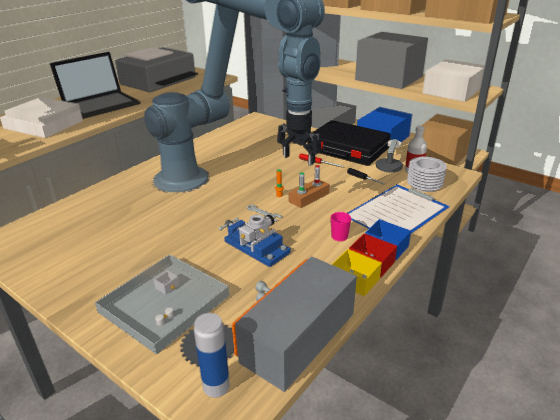

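View pics/side0.png

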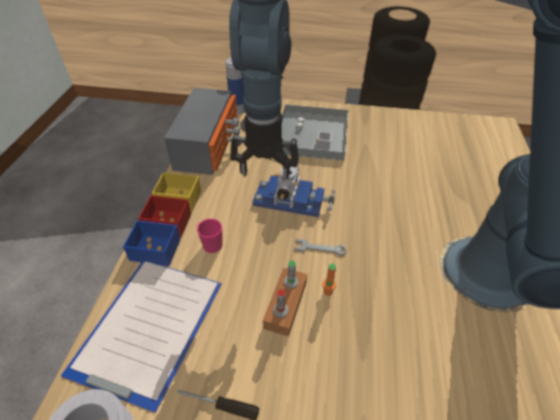

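Scene: rack near (310,192), with the green gauge at (302,182), the red at (317,174) and the orange look-alike at (279,183). The vice is near (257,240). Side: green disc at (291,266), red at (281,293), carburettor mouth at about (285,192).

```bash
cat > h.py <<'E'
import numpy as np,cv2
def K(f): return np.array([[f["fx"],0,f["cx"]],[0,f["fy"],f["cy"]],[0,0,1.]])
def cloud(f):
    h,w=f["z_map"].shape
    u,v=np.meshgrid(np.arange(w),np.arange(h))
    p=cv2.undistortPoints(np.stack([u,v],-1).reshape(-1,1,2).astype(float),K(f),np.array(f["dist"])).reshape(h,w,2)
    z=f["z_map"][...,None]
    P=np.concatenate([p*z,z],-1)@f["T"][:3,:3].T+f["T"][:3,3]
    P[f["z_map"]==0]=np.nan
    return P
def ray(f,u,v,zw):
    "world point of pixel on plane z=zw"
    p=cv2.undistortPoints(np.array([[[u,v]]],float),K(f),np.array(f["dist"])).ravel()
    d=f["T"][:3,:3]@np.array([p[0],p[1],1]);o=f["T"][:3,3]
    return o+d*(zw-o[2])/d[2]
def proj(f,X):
    R=f["T"][:3,:3];t=f["T"][:3,3]
    return cv2.projectPoints(((np.atleast_2d(X)-t)@R),np.zeros(3),np.zeros(3),K(f),np.array(f["dist"]))[0].reshape(-1,2)
E
python3 - <<'E'
import pickle;from h import *
fs=pickle.load(open("f0.pkl","rb"))
for n in("scene","side"):
    f=fs[n];P=cloud(f);hsv=cv2.cvtColor(f["img"],cv2.COLOR_RGB2HSV);H,S,V=[hsv[...,i].astype(int) for i in range(3)]
    roi=np.zeros(H.shape,bool)
    if n=="scene": roi[160:275,215:335]=1
    else: roi[165:340,245:345]=1
    for nm,m in(("green",(H>40)&(H<85)&(S>90)),("red",((H<6)|(H>174))&(S>130))):
        m=m&roi&(P[...,2]>0.09)
        q=P[m];print(n,nm,m.sum(),np.round(np.nanmean(q,0),4),np.nanmax(q[:,2]),np.argwhere(m).mean(0)[::-1])
    m=roi&(H>100)&(H<125)&(S>120)&(P[...,2]>0.01)
    q=P[m][:,:2];r=cv2.minAreaRect((q*1000).astype(np.float32));print("blue",m.sum(),r)
    for lo in(.02,.04): 
        mm=m&(P[...,2]>lo);q=P[mm];print(' blue z>',lo,np.nanmin(q,0).round(3),np.nanmax(q,0).round(3),cv2.minAreaRect((q[:,:2]*1000).astype(np.float32)))
    m=roi&(abs(P[...,2]-.112)<.006)
    m&=(P[...,1]< P[...,1][roi].mean()+.5)
    q=P[m];q=q[(S[m]<60)];print("rim",len(q),np.round(np.nanmedian(q,0),4))
    m=roi&(P[...,2]>.034)&(P[...,2]<.044)&(H<20)&(S>80)
    q=P[m];print("rack",len(q),cv2.minAreaRect((q[:,:2]*1000).astype(np.float32)))
f=fs["side"];a=cv2.resize(f["img"][160:225,240:345],None,fx=5,fy=5,interpolation=cv2.INTER_CUBIC)
f=fs["wrist"];b=cv2.resize(f["img"],None,fx=.62,fy=.62)
c=np.zeros((a.shape[0]+b.shape[0],max(a.shape[1],b.shape[1]),3),np.uint8);c[:a.shape[0],:a.shape[1]]=a;c[a.shape[0]:,:b.shape[1]]=b
cv2.imwrite("pics/c1.png",c[...,::-1]);print(c.shape)
E
```

```text
scene green 16 [0.4552 0.1315 0.1119] 0.11960169187639447 [292.625  171.8125]
scene red 8 [0.5023 0.2173 0.115 ] 0.11741183325473015 [317.    165.625]
blue 984 ((541.0762939453125, -177.6414337158203), (99.30923461914062, 204.16793823242188), 86.31632995605469)
 blue z> 0.02 [ 0.439 -0.231  0.02 ] [ 0.645 -0.131  0.055] ((541.1180419921875, -177.61669921875), (99.07123565673828, 204.19476318359375), 86.42839050292969)
 blue z> 0.04 [ 0.439 -0.231  0.04 ] [ 0.611 -0.131  0.055] ((524.0506591796875, -176.95143127441406), (99.0902328491211, 169.86862182617188), 86.77662658691406)
rim 0 [nan nan nan]
rack 303 ((463.74395751953125, 176.10916137695312), (161.5198211669922, 137.3844451904297), 78.6775894165039)
side green 54 [0.4423 0.1321 0.1106] 0.11987942812735197 [312.44444444 264.64814815]
side red 37 [0.5016 0.2178 0.1156] 0.11823763566597167 [280.94594595 292.43243243]
blue 516 ((535.02587890625, -168.2393798828125), (89.96630859375, 189.8898162841797), 85.57528686523438)
 blue z> 0.02 [ 0.44  -0.215  0.02 ] [ 0.629 -0.119  0.054] ((535.02587890625, -168.2393798828125), (89.96630859375, 189.8898162841797), 85.57528686523438)
 blue z> 0.04 [ 0.44  -0.215  0.045] [ 0.608 -0.119  0.054] ((522.7032470703125, -167.28587341308594), (89.96630859375, 165.17080688476562), 85.57528686523438)
rim 0 [nan nan nan]
rack 1144 ((424.0129089355469, 41.18186950683594), (461.59844970703125, 133.5234375), 71.46841430664062)
(585, 525, 3)
  return np.nanmean(a, axis, out=out, keepdims=keepdims)
```

View pics/c1.png

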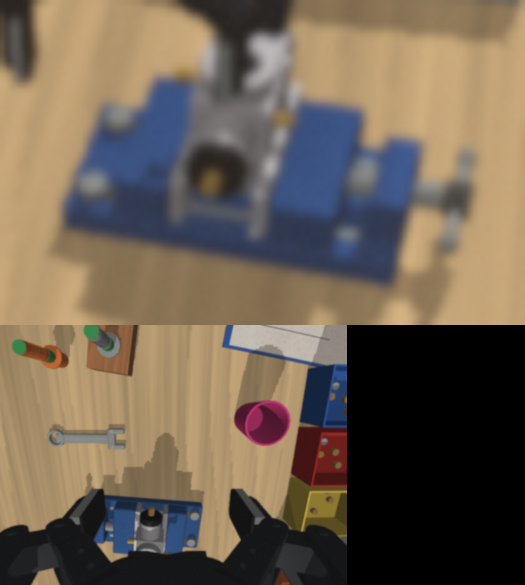

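The crops show the blue vice with the carburettor partly hidden by the arm. The orange look-alike stands left of the rack and also has a green top. I'll go over the vice for a close wrist look.

Call:
arm_command:
  moves: "0 -0.5 -5 0 0 0 0; 0 -1.5 -10 0 0 0 0; 0 -2 -14.5 0 0 0 0; 0 -2 -17 0 0 0 0; 0 -2 -17 0 0 0 0"

```text
time: 0.65
eef_pos: [0.5546, -0.1734, 0.2477]
orientation: [2.227, 2.216, -0.001]
ft_force: [-0.1, 0.8, 0.2]
width: 0.0853
```

```bash
python3 - <<'E'
from station import observe, vision
from h import *;import pickle
f=vision.grab_frame("wrist");g=vision.grab_frame("side");pickle.dump((f,g),open("f1.pkl","wb"))
print(observe()["eef_pos"])
a=cv2.resize(f["img"][100:320,170:390],None,fx=2.7,fy=2.7,interpolation=cv2.INTER_CUBIC)
cv2.imwrite("pics/c2.png",a[...,::-1])
P=cloud(f);m=(P[...,2]>.108)&(P[...,2]<.118);print(m.sum(),np.median(P[m],0))
fs=pickle.load(open("f0.pkl","rb"))
for n,(u0,u1,v0,v1) in dict(scene=(296,310,165,195),side=(283,300,258,285)).items():
    F=fs[n];P0=cloud(F);hsv=cv2.cvtColor(F["img"],cv2.COLOR_RGB2HSV).astype(int)
    m=(hsv[...,0]>40)&(hsv[...,0]<85)&(hsv[...,1]>90)
    z=np.zeros_like(m);z[v0:v1,u0:u1]=1;m&=z
    uv=np.argwhere(m&(P0[...,2]>.105));print(n,len(uv),uv.mean(0)[::-1],P0[m&(P0[...,2]>.105)].mean(0),ray(F,*uv.mean(0)[::-1],.115))
    F=fs[n];m=((hsv[...,0]<6)|(hsv[...,0]>174))&(hsv[...,1]>130);z[:]=0;z[160:300,270:325]=1;uv=np.argwhere(m&z&(P0[...,2]>.105));print('red',ray(F,*uv.mean(0)[::-1],.115))
E
```

```text
[ 0.55474441 -0.17011036  0.24790144]
2956 [ 0.56198837 -0.19006051  0.11057234]
scene 10 [301.1 173.1] [0.48970198 0.1356142  0.1155235 ] [0.48913368 0.13641618 0.115     ]
red [0.50232995 0.21730894 0.115     ]
side 26 [291.5 263. ] [0.48948589 0.13904943 0.11609791] [0.48955863 0.13826643 0.115     ]
red [0.50165988 0.21747963 0.115     ]
```

View pics/c2.png

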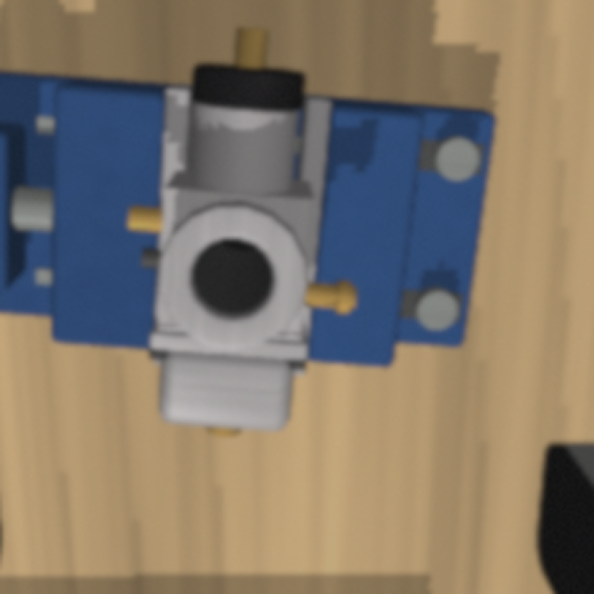

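Bore centre is at crop (232,277), which is pixel (255.6,202.3). The rim circle is concentric with it. The vice's top edge slopes about 5°, giving a yaw of about -0.08.

```bash
python3 - <<'E'
from h import *;import pickle
f,g=pickle.load(open("f1.pkl","rb"));print("bore",ray(f,255.6,202.3,.112))
P=cloud(f);hsv=cv2.cvtColor(f["img"],cv2.COLOR_RGB2HSV).astype(int)
m=(P[...,2]>.1)&(P[...,2]<.118)&(hsv[...,2]>120)
uv=np.argwhere(m)
d=np.hypot(uv[:,1]-255.6,uv[:,0]-202.3);uv=uv[(d<30)&(d>18)];print("rim z",np.median(P[uv[:,0],uv[:,1]],0))
m=(hsv[...,0]>100)&(hsv[...,0]<125)&(hsv[...,1]>120)&(P[...,2]>.02)&(P[...,2]<.07)&(P[...,0]>.45)&(P[...,0]<.66);q=P[m];print(cv2.minAreaRect((q[:,:2]*1000).astype(np.float32)))
# side view
P=cloud(g);hsv=cv2.cvtColor(g["img"],cv2.COLOR_RGB2HSV).astype(int)
fs=pickle.load(open("f0.pkl","rb"))
P=cloud(fs["side"]);h=cv2.cvtColor(fs["side"]["img"],cv2.COLOR_RGB2HSV).astype(int)
z=np.zeros(h.shape[:2],bool);z[255:300,318:345]=1
q=P[z&(P[...,2]>.03)&(h[...,1]>120)];print("orange",q.mean(0),q.min(0),q.max(0))
E
```

```text
bore [ 0.54417643 -0.17167775  0.112     ]
rim z [ 0.54493185 -0.17248926  0.1101533 ]
((541.6161499023438, -170.98353576660156), (93.69368743896484, 188.35789489746094), 85.14653778076172)
orange [0.39910391 0.13136842 0.05674516] [0.38353443 0.11446726 0.03005589] [0.41508189 0.14214632 0.10187785]
```

Call:
arm_command:
  moves: "0.5 -1 5 0 0 0 0.13; 0.5 -2 10 0 0 0 0.27; 0.5 -3 15 0 0 0 0.4; 0.5 -4 20 0 0 0 0.53; 0.5 -5 25 0 0 0 0.66"

```text
time: 1.25
eef_pos: [0.5046, 0.0785, 0.2484]
orientation: [-1.371, -2.826, -0.001]
ft_force: [0.5, 0.3, 0.3]
width: 0.0425
```

Call:
arm_command:
  moves: "0.5 -1 3 0 0 0 0.14; 0.5 -1.5 5 0 0 0 0.28; 0.5 -1.5 5.7 0 0 0 0.42; 0.5 -1.5 5.7 0 0 0 0.56; 0.5 -1.5 5.7 0 0 0 0.7"

```text
time: 1.75
eef_pos: [0.4899, 0.1342, 0.2483]
orientation: [-0.316, -3.125, -0.001]
ft_force: [-0.2, -0.1, -0.7]
width: 0.0427
```

Call:
arm_command:
  moves: "0.5 0 0 0 0 0 0.14; 0.5 0 0 0 0 0 0.21; 0.5 0 0 0 0 0 0.21; 0.5 0 0 0 0 0 0.21"

```text
time: 2.15
eef_pos: [0.4904, 0.1331, 0.2483]
orientation: [-0.001, -3.141, -0.0]
ft_force: [0.8, -0.0, 0.0]
width: 0.0428
```

```bash
python3 - <<'E'
from station import observe, vision
from h import *;import pickle
f=vision.grab_frame("wrist");pickle.dump(f,open("f2.pkl","wb"))
s=observe();print(s["eef_pos"],s["orientation"],s["qpos"],s["width"],f["T"].round(3))
cv2.imwrite("pics/w2.png",f["img"][...,::-1])
hsv=cv2.cvtColor(f["img"],cv2.COLOR_RGB2HSV).astype(int);P=cloud(f)
m=(hsv[...,0]>40)&(hsv[...,0]<85)&(hsv[...,1]>90)&(abs(P[...,2]-.115)<.008)
n,l,st,c=cv2.connectedComponentsWithStats(m.astype(np.uint8))
for i in range(1,n):
    if st[i,4]>20: print(st[i],c[i],ray(f,*c[i],.115))
E
```

```text
[0.49054132 0.13291562 0.24830663] [-1.12283055e-03 -3.14136129e+00 -3.42276329e-04] [ 1.39584876e-01  2.41470099e-01 -1.08072740e-01  1.22145197e+00
  2.48026619e-04  1.40299721e-01] 0.042448928191177154 [[ 0.001  0.96   0.279  0.42 ]
 [ 1.    -0.001  0.     0.134]
 [ 0.001  0.279 -0.96   0.372]
 [ 0.     0.     0.     1.   ]]
[265 193  22  21 339] [275.66666667 202.97050147] [0.49034202 0.13952826 0.115     ]
```

View pics/w2.png

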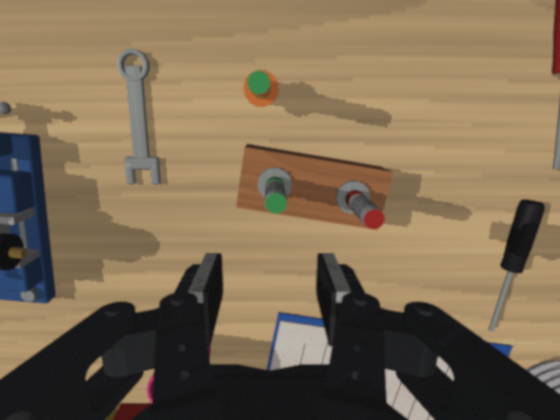

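Wrist view: green gauge top at (276,203), red at (373,219), orange look-alike at (259,83). The open fingers are at about (215,260) and (325,260), so the gauge lies between them. Descending.

Call:
arm_command:
  moves: "0.5 0 0.55 -4 0 0 0; 0.5 0 0.55 -8 0 0 0; 0.5 0 0.55 -12 0 0 0; 0.5 0 0.55 -15 0 0 0; 0.5 0 0.55 -16.8 0 0 0"
  squeeze: 50

```text
time: 2.7
eef_pos: [0.4889, 0.1376, 0.0777]
orientation: [-0.002, -3.138, 0.001]
ft_force: [-1.4, -0.2, -0.6]
width: 0.0426
```

Call:
arm_command:
  moves: "0.5 0 0 0 0 0 0; 0.65 0 0 0 0 0 0; 0.8 0 0 0 0 0 0; 1 0 0 0 0 0 0; 1 0 0 0 0 0 0"

```text
time: 3.2
eef_pos: [0.4922, 0.1381, 0.0819]
orientation: [0.001, 3.139, 0.002]
ft_force: [-1.0, 0.3, 5.7]
width: 0.0165
```

Call:
arm_command:
  moves: "1 0 0 0 0 0 0; 1 0 0 0 0 0 0; 1 0 0 0 0 0 0"

```text
time: 3.5
eef_pos: [0.4923, 0.138, 0.0819]
orientation: [0.001, 3.139, 0.002]
ft_force: [-0.1, -0.1, 6.1]
width: 0.0171
```

Call:
arm_command:
  moves: "1 0 0 1 0 0 0; 1 0 0 4 0 0 0; 1 0 0 8 0 0 0; 1 0 0 12 0 0 0; 1 0 0 14 0 0 0"

```text
time: 4.0
eef_pos: [0.4922, 0.1377, 0.2244]
orientation: [0.002, 3.137, 0.001]
ft_force: [0.4, 0.6, -3.1]
width: 0.0163
```

Call:
arm_command:
  moves: "1 1 -4 0 0 0 0; 1 2 -9 0 0 0 0; 1 3 -14 0 0 0 0; 1 4 -19 0 0 0 0; 1 4.5 -24 0 0 0 0"

```text
time: 4.5
eef_pos: [0.5357, -0.1011, 0.2207]
orientation: [0.001, 3.141, -0.0]
ft_force: [1.1, 0.9, -1.6]
width: 0.0167
```

Call:
arm_command:
  moves: "1 0.5 -4 0 0 0 0; 1 0.5 -6 0 0 0 0; 1 0.5 -6 0 0 0 0; 1 0.5 -6 0 0 0 0"

```text
time: 4.9
eef_pos: [0.5402, -0.1591, 0.2203]
orientation: [-0.003, -3.141, -0.001]
ft_force: [0.1, -0.3, -1.5]
width: 0.0171
```

```bash
python3 - <<'E'
from station import observe, vision
from h import *;import pickle
fs={n:vision.grab_frame(n) for n in("side","scene","wrist")};pickle.dump(fs,open("f3.pkl","wb"))
s=observe();print(s["eef_pos"],s["orientation"],s["ft_force"],s["width"])
T=s["eef_pos"];e=T-[0,0,.0719]
for n,f in fs.items(): print(n,proj(f,np.array([T,e,[.544,-.172,.112]])).round(1))
def crop(f,u,v,r,k): 
    u,v=int(u),int(v);return cv2.resize(f["img"][max(v-r,0):v+r,max(u-r,0):u+r],(k,k),interpolation=cv2.INTER_CUBIC)
p=proj(fs["side"],e)[0];q=proj(fs["scene"],e)[0]
im=np.hstack([crop(fs["side"],*p,40,400),crop(fs["scene"],*q,40,400)]);print(p,q)
cv2.imwrite("pics/c3.png",im[...,::-1]);cv2.imwrite("pics/w3.png",fs["wrist"]["img"][...,::-1])
E
```

```text
[ 0.54045245 -0.15783354  0.22043582] [ 1.33665629e-03 -3.14121686e+00 -8.95110848e-04] [-0.48916857  0.82330695 -2.40331255] 0.017023829558492583
side [[288.2 143.8]
 [287.6 165.3]
 [286.7 172. ]]
scene [[257.8 184. ]
 [258.7 204.9]
 [257.1 217.5]]
wrist [[266.6 289.2]
 [267.3 229.7]
 [247.8 217.2]]
[287.56023894 165.31933281] [258.70469171 204.88461221]
```

View pics/c3.png

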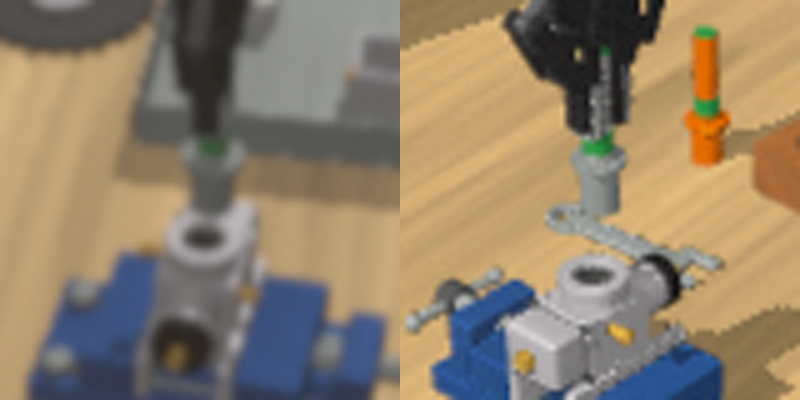

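View pics/w3.png

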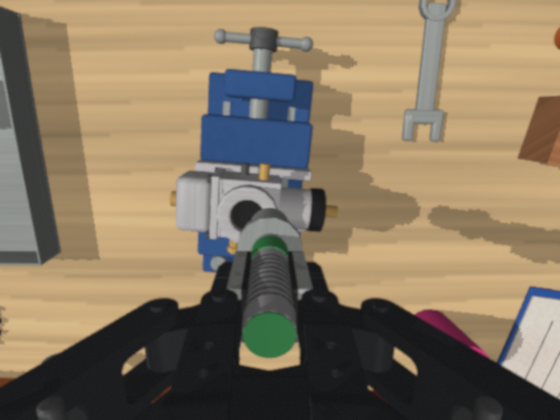

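Side and scene crops: rim centre at about (287.6,172.4) and (256.6,218.4), gauge hanging plumb just above and +y of the mouth. Wrist: rim at about (245,213), gauge in front. I'll zoom in to measure the two relative to each other.

```bash
python3 - <<'E'
from h import *;import pickle
fs=pickle.load(open("f3.pkl","rb"))
print(ray(fs["side"],287.3,172.1,.112),ray(fs["scene"],256.3,218,.112))
a=cv2.resize(fs["wrist"]["img"][170:280,195:325],None,fx=6,fy=5.4,interpolation=cv2.INTER_CUBIC)
a=cv2.resize(fs["wrist"]["img"][170:270,195:325],None,fx=6,fy=6,interpolation=cv2.INTER_CUBIC)
cv2.imwrite("pics/c4.png",a[...,::-1])
E
```

```text
[ 0.54235386 -0.17186577  0.112     ] [ 0.54379223 -0.17548072  0.112     ]
```

View pics/c4.png

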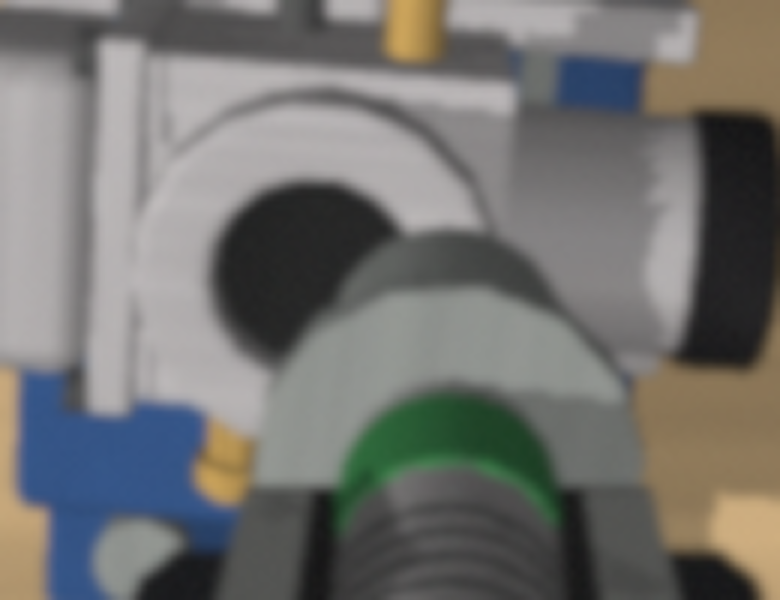

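```bash
python3 - <<'E'
from h import *;import pickle
f=pickle.load(open("f3.pkl","rb"))["wrist"];f0=pickle.load(open("f1.pkl","rb"))[0]
c=lambda u,v:(195+(u+.5)/6-.5,170+(v+.5)/6-.5)
print("bore",ray(f,*c(313,272),.112))
print("plug front edge",ray(f,*c(446,230),.1485)+[.012,0,0])
print("collar front",ray(f,*c(450,286),.1835)+[.017,0,0], "collar L/R")
print("band foot L,R",ray(f,*c(335,530),.1835+.008),ray(f,*c(560,525),.1835+.008))
print("top",ray(f,270,335,.2535))
print(f["T"][:3,3])
hsv=cv2.cvtColor(f["img"],cv2.COLOR_RGB2HSV).astype(int)
m=(hsv[...,0]>40)&(hsv[...,0]<85)&(hsv[...,1]>90);n,l,st,ce=cv2.connectedComponentsWithStats(m.astype(np.uint8))
for i in range(1,n):
    if st[i,4]>100: print(st[i],ce[i],ray(f,*ce[i],.2535))
E
```

```text
bore [ 0.54229746 -0.17272807  0.112     ]
plug front edge [ 0.53856301 -0.15684047  0.1485    ]
collar front [ 0.53831021 -0.15652117  0.1835    ] collar L/R
band foot L,R [ 0.53968014 -0.16593375  0.1915    ] [ 0.53924803 -0.14755301  0.1915    ]
top [ 0.5378859  -0.15654748  0.2535    ]
[ 0.47008839 -0.15689981  0.34448019]
[250 236  39  22 374] [269.09625668 244.62566845] [ 0.50731105 -0.15682465  0.2535    ]
[ 243  312   53   46 1865] [269.11045576 334.42734584] [ 0.53767365 -0.15682711  0.2535    ]
```

By the wrist camera the bore lies (+3.9, -16.0) mm from the gauge axis. Next: lean 10° (top toward +y) with the end centre about 10 mm above the rim.

Call:
arm_command:
  moves: "1 0.2 -0.2 -1 -0.09 0 0; 1 0.4 -0.5 -2 -0.175 0 0; 1 0.4 -0.5 -2.7 -0.175 0 0; 1 0.4 -0.5 -2.7 -0.175 0 0; 1 0.4 -0.5 -2.7 -0.175 0 0"

```text
time: 5.55
eef_pos: [0.5445, -0.1639, 0.1935]
orientation: [-0.001, -3.129, 0.273]
ft_force: [-0.2, -0.4, -1.4]
width: 0.0168
```

```bash
cat > st.py <<'E'
from station import observe, vision
from h import *;import pickle
from scipy.spatial.transform import Rotation as R
s=observe();T=s["eef_pos"];r=R.from_rotvec(s["orientation"]).as_matrix()
a=-r[:,2];E=T-.0719*a;tip=E+.012*np.array([0,a[2],-a[1]])
print("t",s["time"],"T",(T*1000).round(2),"axis",a.round(3),"E-.112",((E-[0,0,.112])*1000).round(2),"F",s["ft_force"].round(1),"M",s["torque"].round(2))
E
python3 st.py; python3 - <<'E'
from station import vision
from h import *
f=vision.grab_frame("wrist");import pickle;pickle.dump(f,open("f4.pkl","wb"))
g=vision.grab_frame("scene")
a=cv2.resize(f["img"][180:280,200:300],(500,500),interpolation=cv2.INTER_CUBIC)
b=cv2.resize(g["img"][180:240,240:275],(292,500),interpolation=cv2.INTER_CUBIC)
cv2.imwrite("pics/c5.png",np.hstack([a,b])[...,::-1])
E
```

```text
t 5.55 T [ 544.53 -163.91  193.51] axis [0.    0.173 0.985] E-.112 [ 544.5  -176.34   10.7 ] F [-0.2 -0.4 -1.4] M [ 0.2  -0.02 -0.01]
```

View pics/c5.png

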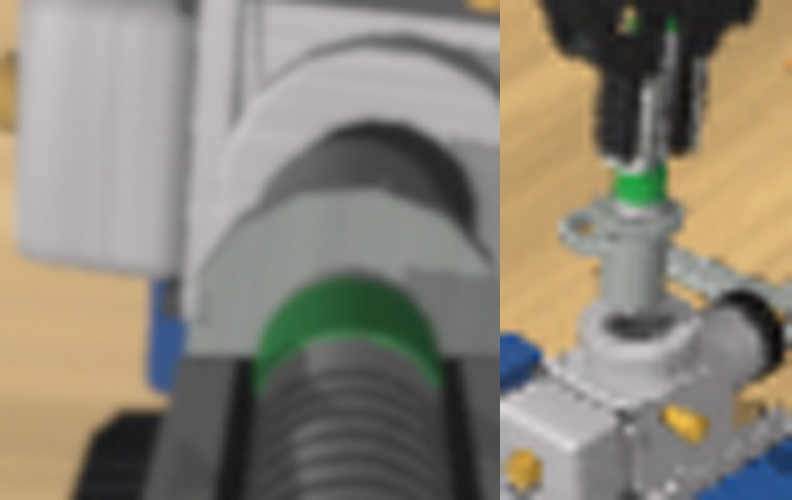

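The tip is over the bore, with bore visible on its +y side. Nudge 1 mm in +y, then descend in small steps.

Call:
arm_command:
  moves: "1 0 0.1 -0.3 0 0 0; 1 0 0.1 -0.6 0 0 0; 1 0 0.1 -0.8 0 0 0; 1 0 0.1 -0.8 0 0 0; 1 0 0.1 -0.8 0 0 0"

```text
time: 6.15
eef_pos: [0.5446, -0.1632, 0.1852]
orientation: [-0.001, -3.129, 0.274]
ft_force: [-0.0, 0.1, -2.1]
width: 0.0169
```

Call:
arm_command:
  moves: "1 0 0 -0.05 0 0 0; 1 0 0 -0.1 0 0 0; 1 0 0 -0.15 0 0 0; 1 0 0 -0.2 0 0 0; 1 0 0 -0.2 0 0 0"

```text
time: 6.65
eef_pos: [0.5446, -0.1631, 0.1833]
orientation: [-0.001, -3.13, 0.274]
ft_force: [-0.0, -0.0, -1.6]
width: 0.0167
```

```bash
python3 st.py
```

```text
t 6.65 T [ 544.63 -163.14  183.26] axis [0.    0.174 0.985] E-.112 [ 5.4463e+02 -1.7565e+02  4.5000e-01] F [-0.  -0.  -1.6] M [ 0.23  0.01 -0.  ]
```

Call:
arm_command:
  moves: "1 0 0 -0.04 0 0 0; 1 0 0 -0.08 0 0 0; 1 0 0 -0.12 0 0 0; 1 0 0 -0.12 0 0 0"

```text
time: 7.05
eef_pos: [0.5449, -0.1632, 0.1823]
orientation: [0.001, 3.129, -0.275]
ft_force: [0.6, -0.5, -1.8]
width: 0.0169
```

```bash
python3 st.py
```

```text
t 7.05 T [ 544.89 -163.24  182.28] axis [-0.001  0.174  0.985] E-.112 [ 5.4492e+02 -1.7576e+02 -5.3000e-01] F [ 0.6 -0.5 -1.8] M [ 0.23 -0.08  0.02]
```

Call:
arm_command:
  moves: "1 0.05 0 0 0 0 0; 1 0.05 0 0 0 0 0"

```text
time: 7.25
eef_pos: [0.5452, -0.1631, 0.1821]
orientation: [0.001, 3.13, -0.274]
ft_force: [0.3, 0.0, -1.3]
width: 0.0166
```

```bash
python3 st.py
```

```text
t 7.25 T [ 545.19 -163.12  182.08] axis [0.    0.174 0.985] E-.112 [ 545.19 -175.62   -0.73] F [ 0.3  0.  -1.3] M [ 0.27 -0.09  0.07]
```

Call:
arm_command:
  moves: "1 0.05 0 0 0 0 0; 1 0.1 0 0 0 0 0; 1 0.1 0 0 0 0 0"

```text
time: 7.55
eef_pos: [0.5461, -0.1631, 0.182]
orientation: [-0.001, -3.129, 0.274]
ft_force: [-0.9, 0.6, -1.7]
width: 0.0164
```

```bash
python3 st.py
```

```text
t 7.55 T [ 546.09 -163.14  182.  ] axis [0.    0.174 0.985] E-.112 [ 546.06 -175.64   -0.8 ] F [-0.9  0.6 -1.7] M [ 0.21 -0.03  0.02]
```

Call:
arm_command:
  moves: "1 0.05 0 0 0 0 0; 1 0.1 0 0 0 0 0; 1 0.1 0 0 0 0 0"

```text
time: 7.85
eef_pos: [0.5468, -0.1631, 0.182]
orientation: [-0.001, -3.129, 0.274]
ft_force: [-1.3, 0.4, -0.7]
width: 0.0165
```

Call:
arm_command:
  moves: "1 -0.1 0 0 0 0 0; 1 -0.2 0 0 0 0 0; 1 -0.3 0 0 0 0 0; 1 -0.3 0 0 0 0 0"

```text
time: 8.25
eef_pos: [0.5446, -0.1632, 0.1824]
orientation: [0.001, 3.128, -0.274]
ft_force: [0.5, -0.7, -1.5]
width: 0.017
```

```bash
python3 st.py
```

```text
t 8.25 T [ 544.62 -163.2   182.4 ] axis [-0.001  0.174  0.985] E-.112 [ 5.4471e+02 -1.7572e+02 -4.0000e-01] F [ 0.5 -0.7 -1.5] M [ 0.23 -0.2   0.05]
```

Call:
arm_command:
  moves: "1 0 0 0 0 0 0; 1 0 0 0 0 0 0; 1 0 0 0 0 0 0"

```text
time: 8.55
eef_pos: [0.5445, -0.1632, 0.1823]
orientation: [0.001, 3.129, -0.274]
ft_force: [1.7, 0.3, -1.8]
width: 0.0168
```

```bash
python3 st.py
```

```text
t 8.55 T [ 544.55 -163.23  182.33] axis [-0.001  0.174  0.985] E-.112 [ 5.4460e+02 -1.7575e+02 -4.7000e-01] F [ 1.7  0.3 -1.8] M [ 0.26 -0.39  0.12]
```

Call:
arm_command:
  moves: "1 0.1 0 0 0 0 0; 1 0.2 0 0 0 0 0; 1 0.2 0 0 0 0 0; 1 0.2 0 0 0 0 0"

```text
time: 8.95
eef_pos: [0.5459, -0.1631, 0.1819]
orientation: [-0.001, -3.129, 0.274]
ft_force: [0.9, 0.2, -1.2]
width: 0.0167
```

```bash
python3 st.py
```

```text
t 8.95 T [ 545.86 -163.13  181.88] axis [0.001 0.174 0.985] E-.112 [ 545.81 -175.63   -0.92] F [ 0.9  0.2 -1.2] M [0.22 0.02 0.01]
```

The -x wall is felt at about x=544.5, and x=545.9 is free. Now feel +y.

Call:
arm_command:
  moves: "1 0 0.05 0 0 0 0; 1 0 0.1 0 0 0 0; 1 0 0.15 0 0 0 0; 1 0 0.15 0 0 0 0"

```text
time: 9.35
eef_pos: [0.5461, -0.1616, 0.1822]
orientation: [0.001, 3.13, -0.274]
ft_force: [1.2, 0.5, -1.2]
width: 0.0166
```

```bash
python3 st.py
```

```text
t 9.35 T [ 546.15 -161.59  182.15] axis [-0.     0.174  0.985] E-.112 [ 546.15 -174.1    -0.65] F [ 1.2  0.5 -1.2] M [0.21 0.03 0.03]
```

Call:
arm_command:
  moves: "1 0 0.05 0 0 0 0; 1 0 0.1 0 0 0 0; 1 0 0.15 0 0 0 0; 1 0 0.15 0 0 0 0"

```text
time: 9.75
eef_pos: [0.5462, -0.1609, 0.1822]
orientation: [-0.002, -3.129, 0.277]
ft_force: [0.5, -3.5, -2.3]
width: 0.0167
```

```bash
python3 st.py
```

```text
t 9.75 T [ 546.16 -160.89  182.24] axis [0.    0.176 0.984] E-.112 [ 5.4614e+02 -1.7352e+02 -5.4000e-01] F [ 0.5 -3.5 -2.3] M [-0.7   0.05  0.05]
```

The +y wall is felt at E_y ≈ -173.7, so bore y ≈ -173.9, agreeing with vision (-173.8). Back off and go deeper.

Call:
arm_command:
  moves: "1 0 -0.16 0 0 0 0; 1 0 -0.16 -0.05 0 0 0; 1 0 -0.16 -0.1 0 0 0; 1 0 -0.16 -0.1 0 0 0"

```text
time: 10.15
eef_pos: [0.5462, -0.1616, 0.1811]
orientation: [0.001, 3.13, -0.274]
ft_force: [-0.0, -0.1, -1.6]
width: 0.0166
```

```bash
python3 st.py
```

```text
t 10.15 T [ 546.16 -161.57  181.08] axis [-0.     0.174  0.985] E-.112 [ 546.17 -174.05   -1.73] F [-0.  -0.1 -1.6] M [ 0.07  0.06 -0.03]
```

Call:
arm_command:
  moves: "1 0 0 -0.05 0 0 0; 1 0 0 -0.1 0 0 0; 1 0 0 -0.1 0 0 0"

```text
time: 10.45
eef_pos: [0.5462, -0.1617, 0.18]
orientation: [0.001, 3.13, -0.274]
ft_force: [0.1, -1.1, -1.1]
width: 0.017
```

```bash
python3 st.py
```

```text
t 10.45 T [ 546.16 -161.69  180.05] axis [0.    0.174 0.985] E-.112 [ 546.16 -174.2    -2.76] F [ 0.1 -1.1 -1.1] M [ 0.04  0.09 -0.05]
```

Call:
arm_command:
  moves: "1 0 -0.02 -0.05 0 0 0; 1 0 -0.02 -0.08 0 0 0; 1 0 -0.02 -0.08 0 0 0; 1 0 -0.02 -0.08 0 0 0"

```text
time: 10.85
eef_pos: [0.5462, -0.1619, 0.1793]
orientation: [0.001, 3.13, -0.274]
ft_force: [0.3, -0.3, -1.9]
width: 0.0171
```

```bash
python3 st.py
```

```text
t 10.85 T [ 546.16 -161.89  179.26] axis [0.    0.174 0.985] E-.112 [ 546.15 -174.39   -3.55] F [ 0.3 -0.3 -1.9] M [ 0.13  0.04 -0.05]
```

Lean contact met, free at 3.5 mm depth. Straighten about the end centre.

Call:
arm_command:
  moves: "1 0 -0.2 0.03 0.03 0 0; 1 0 -0.4 0.06 0.06 0 0; 1 0 -0.6 0.08 0.088 0 0; 1 0 -0.6 0.08 0.088 0 0"

```text
time: 11.25
eef_pos: [0.5462, -0.1688, 0.1802]
orientation: [0.004, 3.139, -0.133]
ft_force: [-0.2, -0.6, -1.9]
width: 0.0167
```

```bash
python3 st.py
```

```text
t 11.25 T [ 546.2  -168.8   180.17] axis [-0.     0.085  0.996] E-.112 [ 546.2  -174.89   -3.48] F [-0.2 -0.6 -1.9] M [ 0.16  0.08 -0.04]
```

Call:
arm_command:
  moves: "1 0 -0.2 0.01 0.03 0 0; 1 0 -0.4 0.02 0.06 0 0; 1 0 -0.6 0.03 0.087 0 0; 1 0 -0.6 0.03 0.087 0 0"

```text
time: 11.65
eef_pos: [0.5462, -0.1748, 0.1804]
orientation: [-0.004, -3.142, -0.002]
ft_force: [-0.6, 0.4, -1.3]
width: 0.0172
```

```bash
python3 st.py
```

```text
t 11.65 T [ 546.18 -174.81  180.36] axis [ 0.    -0.002  1.   ] E-.112 [ 546.18 -174.69   -3.54] F [-0.6  0.4 -1.3] M [ 0.03  0.01 -0.06]
```

Call:
arm_command:
  moves: "1 0 0.04 0 0 0 0; 1 0 0.04 -0.1 0 0 0; 1 0 0.04 -0.2 0 0 0; 1 0 0.04 -0.2 0 0 0"

```text
time: 12.05
eef_pos: [0.5461, -0.1736, 0.1784]
orientation: [-0.001, -3.141, 0.001]
ft_force: [-1.1, -1.4, -2.4]
width: 0.0169
```

```bash
python3 st.py
```

```text
t 12.05 T [ 546.12 -173.6   178.38] axis [0.    0.001 1.   ] E-.112 [ 546.11 -173.65   -5.52] F [-1.1 -1.4 -2.4] M [-0.31  0.06  0.05]
```

Call:
arm_command:
  moves: "1 0 0 -0.1 0 0 0; 1 0 0 -0.2 0 0 0; 1 0 0 -0.3 0 0 0; 1 0 0 -0.3 0 0 0"

```text
time: 12.45
eef_pos: [0.5461, -0.1737, 0.1753]
orientation: [-0.001, -3.141, 0.0]
ft_force: [-0.4, -2.0, -2.4]
width: 0.0169
```

```bash
python3 st.py
```

```text
t 12.45 T [ 546.15 -173.66  175.28] axis [0. 0. 1.] E-.112 [ 546.14 -173.67   -8.62] F [-0.4 -2.  -2.4] M [-0.4   0.12  0.02]
```

Call:
arm_command:
  moves: "1 0 -0.03 -0.1 0 0 0; 1 0 -0.03 -0.25 0 0 0; 1 0 -0.03 -0.4 0 0 0; 1 0 -0.03 -0.55 0 0 0; 1 0 -0.03 -0.6 0 0 0"

```text
time: 12.95
eef_pos: [0.5461, -0.1737, 0.1691]
orientation: [-0.001, -3.141, -0.001]
ft_force: [0.4, -1.1, -1.6]
width: 0.0168
```

```bash
python3 st.py
```

```text
t 12.95 T [ 546.1  -173.72  169.13] axis [ 0. -0.  1.] E-.112 [ 546.09 -173.69  -14.77] F [ 0.4 -1.1 -1.6] M [-0.22  0.09 -0.01]
```

Call:
arm_command:
  moves: "1 0 0 -0.15 0 0 0; 1 0 0 -0.3 0 0 0; 1 0 0 -0.45 0 0 0; 1 0 0 -0.6 0 0 0; 1 0 0 -0.7 0 0 0"

```text
time: 13.45
eef_pos: [0.5461, -0.1738, 0.1622]
orientation: [-0.001, -3.141, -0.0]
ft_force: [-0.9, -1.4, -1.7]
width: 0.0164
```

```bash
python3 st.py
```

```text
t 13.45 T [ 546.14 -173.78  162.22] axis [ 0. -0.  1.] E-.112 [ 546.13 -173.76  -21.68] F [-0.9 -1.4 -1.7] M [-0.13  0.13 -0.03]
```

Sliding freely. On to just above seating, then feel the collar down.

Call:
arm_command:
  moves: "1 0 0 -0.15 0 0 0; 1 0 0 -0.3 0 0 0; 1 0 0 -0.45 0 0 0; 1 0 0 -0.6 0 0 0; 1 0 0 -0.65 0 0 0"

```text
time: 13.95
eef_pos: [0.5461, -0.1738, 0.1557]
orientation: [-0.001, -3.141, -0.0]
ft_force: [0.2, 0.2, -1.3]
width: 0.0171
```

Call:
arm_command:
  moves: "1 0 0 -0.03 0 0 0; 1 0 0 -0.06 0 0 0; 1 0 0 -0.1 0 0 0; 1 0 0 -0.1 0 0 0"

```text
time: 14.35
eef_pos: [0.5462, -0.1739, 0.1549]
orientation: [0.001, 3.142, 0.0]
ft_force: [-0.4, -0.3, -2.2]
width: 0.0165
```

Call:
arm_command:
  moves: "1 0 0 -0.03 0 0 0; 1 0 0 -0.06 0 0 0; 1 0 0 -0.06 0 0 0"

```text
time: 14.65
eef_pos: [0.5462, -0.1739, 0.1543]
orientation: [0.001, 3.142, 0.0]
ft_force: [-0.9, 0.2, -2.5]
width: 0.0165
```

```bash
python3 st.py
```

```text
t 14.65 T [ 546.19 -173.86  154.31] axis [-0. -0.  1.] E-.112 [ 546.2  -173.86  -29.59] F [-0.9  0.2 -2.5] M [-0.14  0.15 -0.  ]
```

Call:
arm_command:
  moves: "1 0 0 -0.03 0 0 0; 1 0 0 -0.06 0 0 0; 1 0 0 -0.06 0 0 0"

```text
time: 14.95
eef_pos: [0.5462, -0.1739, 0.154]
orientation: [0.001, 3.141, 0.0]
ft_force: [-0.6, -0.4, 0.7]
width: 0.0167
```

Call:
arm_command:
  moves: "1 0 0 -0.03 0 0 0; 1 0 0 -0.05 0 0 0; 1 0 0 -0.05 0 0 0"

```text
time: 15.25
eef_pos: [0.5462, -0.1739, 0.1539]
orientation: [0.001, 3.141, -0.0]
ft_force: [-2.7, -0.1, 4.6]
width: 0.0169
```

Collar seated (contact near z=0.154, force about 6 N). Relax a little, open and rise.

Call:
arm_command:
  moves: "1 0 0 0.05 0 0 0; 0.75 0 0 0.05 0 0 0; 0.6 0 0 0.05 0 0 0; 0.5 0 0 0.05 0 0 0; 0.5 0 0 0.05 0 0 0"

```text
time: 15.75
eef_pos: [0.5463, -0.1738, 0.1536]
orientation: [0.001, 3.141, 0.0]
ft_force: [-0.0, 0.5, -0.0]
width: 0.0425
```

Call:
arm_command:
  moves: "0.5 0 0 1 0 0 0; 0.5 0 0 3 0 0 0; 0.5 0 0 7 0 0 0; 0.5 0 0 11 0 0 0; 0.5 0 0 12 0 0 0"

```text
time: 16.25
eef_pos: [0.5482, -0.1747, 0.2796]
orientation: [0.001, 3.134, -0.005]
ft_force: [0.4, -0.2, 0.3]
width: 0.0429
```

```bash
python3 st.py; python3 - <<'E'
from station import vision
from h import *
f={n:vision.grab_frame(n) for n in("side","scene","wrist")}
cr=lambda g,u0,u1,v0,v1,w:cv2.resize(g["img"][v0:v1,u0:u1],(w,500),interpolation=cv2.INTER_CUBIC)
im=np.hstack([cr(f["side"],260,315,130,230,275),cr(f["scene"],225,295,165,265,350)])
w=cv2.resize(f["wrist"]["img"][150:350,230:310],(175,500)[:1]+(500,));im=np.hstack([im,w])
cv2.imwrite("pics/c6.png",im[...,::-1]);print(im.shape)
for n in f:
    P=cloud(f[n]);h=cv2.cvtColor(f[n]["img"],cv2.COLOR_RGB2HSV).astype(int)
    m=(h[...,0]>40)&(h[...,0]<85)&(h[...,1]>90)&(abs(P[...,2]-.187)<.012)&(abs(P[...,0]-.545)<.03);uv=np.argwhere(m)
    if len(uv): print(n,len(uv),P[m].mean(0),ray(f[n],*uv.mean(0)[::-1],.187))
E
```

```text
t 16.25 T [ 548.22 -174.72  279.6 ] axis [-0.008  0.003  1.   ] E-.112 [ 548.8  -174.96   95.7 ] F [ 0.4 -0.2  0.3] M [-0.01 -0.03 -0.01]
(500, 800, 3)
side 14 [ 0.54271733 -0.17373976  0.18784696] [ 0.54284669 -0.17481934  0.187     ]
scene 13 [ 0.54294082 -0.17421791  0.18745234] [ 0.542437   -0.17364942  0.187     ]
wrist 482 [ 0.54437801 -0.17248288  0.18621937] [ 0.54410899 -0.17248334  0.187     ]
```

View pics/c6.png

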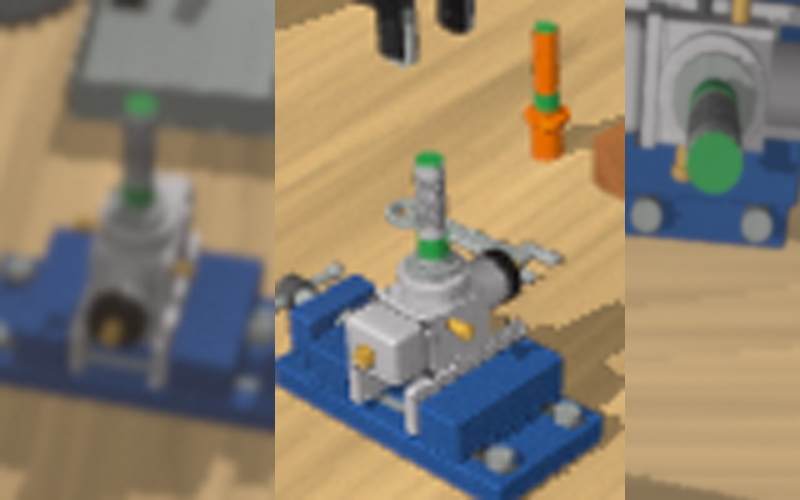

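The gauge stands upright with its collar on the rim and its top at z≈0.187, which is exactly 0.112+0.075. The gripper is clear.

Call:
arm_command:
  moves: "0.5 0 0 0 0 0 0; 0.5 0 0 0 0 0 0; 0.5 0 0 0 0 0 0"

```text
time: 16.7
eef_pos: [0.5454, -0.1735, 0.2722]
orientation: [-0.001, -3.139, -0.002]
ft_force: [-0.5, -0.3, 0.2]
width: 0.0425
```

```bash
python3 -c "
from station import ticket
print(ticket.sign_off())"
```

```text
the job is handed in; nothing more can be done
None
```

The GO gauge is standing in the carburettor's bore with its collar on the rim, and the job was handed in at about 16.7 s of the 59 s allowed. No verdict was reported.

**What I did:** I took the green-banded gauge from the rack and leaned it 10° over the bore. I felt the bore's walls at -x and +y with the lower edge about 2.7 mm in. I then went down until the centre of the end face was about 3.5 mm below the rim, straightened the gauge and slid it home. Wrist forces read at the stops stayed at about 6 N or less. I then released it and backed off.

**Last checks:** The top disc reads z ≈ 0.186–0.188 m in all three cameras, against 0.187 m expected for a seated collar. The last picture shows the gauge upright, with the gripper clear.

**What disagreed or was not checked:**
- The cameras differ by 1–2 mm on the bore's position in x and y.
- The tool sat 2–3 mm farther out in x than those estimates, probably because the gauge was gripped off-centre in the pads.
- After straightening, the tool read 0.8 mm off in y without notable force; I corrected this before sliding down.
- I did not look at the NO-GO gauge or the bystanders again after lifting the GO gauge out. No force reading suggested I had touched them.

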